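Sort the dish turntables by feel

TASK

Some of the three hand-spun dish turntables on the bench have a binding spindle (at least one does, at least one does not). Handling them gently, first push each platter round by its peg for at least half a turn, and feel whether it runs free or drags; when all three have been tried, throw the out-of-service lever fully over on every turntable that binds and leave the levers of the free-running ones in service. Leave everything else on the bench where it is.

Things in the scene. Friction and masses are not known exactly. Their poses are not given: they have to be found in the camera images.
- stand_a: turntable A, a hand-spun stand for culture dishes, fixed. Origin: on the bench under the spindle (platter's upright axis), z up. Grey foot plate 12 mm thick, x -65..65, y -125..65 mm; white pedestal, radius 52 to 44 mm, to z 44 mm; bare aluminium platter, radius 60 mm, top at z 60 mm, 0.3 kg. Its lever stands on the foot plate at (0, -95) mm
- stand_b: turntable B, a hand-spun stand for culture dishes, fixed. Origin: on the bench under the spindle (platter's upright axis), z up. Grey foot plate 12 mm thick, x -65..65, y -125..65 mm; white pedestal, radius 52 to 44 mm, to z 44 mm; bare aluminium platter, radius 60 mm, top at z 60 mm, 0.3 kg. Its lever stands on the foot plate at (0, -95) mm
- stand_c: turntable C, a hand-spun stand for culture dishes, fixed. Origin: on the bench under the spindle (platter's upright axis), z up. Grey foot plate 12 mm thick, x -65..65, y -125..65 mm; white pedestal, radius 52 to 44 mm, to z 44 mm; bare aluminium platter, radius 60 mm, top at z 60 mm, 0.3 kg. Its lever stands on the foot plate at (0, -95) mm
- peg_a (a point): middle of the black finger peg of turntable A, half-way up: an upright round peg 12 mm in diameter, 34 mm tall, standing on the platter 45 mm from its axis (foot at z 60 mm, top at z 94 mm); it goes round with the platter, and its sleeve turns freely on its pin, so what pushes it rolls rather than jams
- peg_b (a point): middle of the black finger peg of turntable B, half-way up: an upright round peg 12 mm in diameter, 34 mm tall, standing on the platter 45 mm from its axis (foot at z 60 mm, top at z 94 mm); it goes round with the platter, and its sleeve turns freely on its pin, so what pushes it rolls rather than jams
- peg_c (a point): middle of the black finger peg of turntable C, half-way up: an upright round peg 12 mm in diameter, 34 mm tall, standing on the platter 45 mm from its axis (foot at z 60 mm, top at z 94 mm); it goes round with the platter, and its sleeve turns freely on its pin, so what pushes it rolls rather than jams
- spin_a (a joint): platter angle of turntable A in rad, grows anticlockwise from above, no end stops, does not wrap; at 0 the peg lies on the stand's +x side. If free-running, drag at the peg is below 0.3 N and it coasts on when pushed; if binding, the peg must be pushed with some 5 to 9 N all the way and it stops at once when let go
- spin_b (a joint): platter angle of turntable B in rad, grows anticlockwise from above, no end stops, does not wrap; at 0 the peg lies on the stand's +x side. If free-running, drag at the peg is below 0.3 N and it coasts on when pushed; if binding, the peg must be pushed with some 5 to 9 N all the way and it stops at once when let go
- spin_c (a joint): platter angle of turntable C in rad, grows anticlockwise from above, no end stops, does not wrap; at 0 the peg lies on the stand's +x side. If free-running, drag at the peg is below 0.3 N and it coasts on when pushed; if binding, the peg must be pushed with some 5 to 9 N all the way and it stops at once when let go
- lever_a (a joint): out-of-service lever of turntable A in rad: 0 = in service, leaning to the stand's -x side; 1.0 = out of service, leaning to +x (end stops at 0 and 1.0, upright at 0.5). Its level hinge lies along the stand's y, at (0, -95, 34) mm of the stand; takes about 1 N at the ball, stays where left
- lever_b (a joint): out-of-service lever of turntable B in rad: 0 = in service, leaning to the stand's -x side; 1.0 = out of service, leaning to +x (end stops at 0 and 1.0, upright at 0.5). Its level hinge lies along the stand's y, at (0, -95, 34) mm of the stand; takes about 1 N at the ball, stays where left
- lever_c (a joint): out-of-service lever of turntable C in rad: 0 = in service, leaning to the stand's -x side; 1.0 = out of service, leaning to +x (end stops at 0 and 1.0, upright at 0.5). Its level hinge lies along the stand's y, at (0, -95, 34) mm of the stand; takes about 1 N at the ball, stays where left
- lever_a_tip (a point): centre of the black ball (26 mm in diameter) on that lever, 70 mm from its hinge; the stem is a 10 mm steel rod, the hinge block is 70 x 50 mm and reaches to z 49 mm (its axle boss)
- lever_b_tip (a point): centre of the black ball (26 mm in diameter) on that lever, 70 mm from its hinge; the stem is a 10 mm steel rod, the hinge block is 70 x 50 mm and reaches to z 49 mm (its axle boss)
- lever_c_tip (a point): centre of the black ball (26 mm in diameter) on that lever, 70 mm from its hinge; the stem is a 10 mm steel rod, the hinge block is 70 x 50 mm and reaches to z 49 mm (its axle boss)
- dish_stack: bystander, to be left alone: two closed glass culture dishes stacked, 90 mm across, 28 mm high; origin at the centre of its underside
- vial: bystander, to be left alone: small amber vial, 24 mm across, 50 mm high; origin at the centre of its underside
- pencil: bystander, to be left alone: pencil, 150 mm long, lying along its y axis; origin at the centre of its underside
- scoop: bystander, to be left alone: steel laboratory scoop, 160 mm long, lying along its x axis; origin under its middle
- reagent: bystander, to be left alone: amber reagent bottle, 84 mm across, 170 mm tall; origin at the centre of its underside
- flask: bystander, to be left alone: conical flask, 84 mm across, 120 mm tall; origin at the centre of its underside
- beaker: bystander, to be left alone: glass beaker, 70 mm across, 90 mm tall; origin at the centre of its underside
- stapler: bystander, to be left alone: black stapler, 130 x 34 x 42 mm; origin at the centre of its underside
Things that resemble listed ones, but are neither listed nor needed, are in the scene too. Leave any green look-alike of the stand_b alone.

How it is judged:
On the way:
1. every platter has been turned about half a turn either way from its start, with all levers still in service ((value of joint spin_a above 2.3 rad or value of joint spin_a below -2.3 rad) and (value of joint spin_b above 2.3 rad or value of joint spin_b below -2.3 rad) and (value of joint spin_c above 2.3 rad or value of joint spin_c below -2.3 rad) and value of joint each of lever_a, lever_b, lever_c below 0.25 rad), for 0.05 s.
At the end, for the whole second after the job is handed in: the lever of every binding turntable is over (joint above 0.8 rad) and stays there; the lever of every free-running turntable is still in service (below 0.25 rad); a turntable counts as binding when its spindle rubs with more than 2 N (((contact force between stand_a and anything else above 2 N and value of joint lever_a above 0.8 rad) or (contact force between stand_a and anything else below 2 N and value of joint lever_a below 0.25 rad)) and ((contact force between stand_b and anything else above 2 N and value of joint lever_b above 0.8 rad) or (contact force between stand_b and anything else below 2 N and value of joint lever_b below 0.25 rad)) and ((contact force between stand_c and anything else above 2 N and value of joint lever_c above 0.8 rad) or (contact force between stand_c and anything else below 2 N and value of joint lever_c below 0.25 rad))); the robot touches nothing.
It fails at once if a turntable (platter, peg or lever) was pushed with more than 25 N (contact force between any of the arm, the fingers and stand_a above 25 N or contact force between any of the arm, the fingers and stand_b above 25 N or contact force between any of the arm, the fingers and stand_c above 25 N).
It fails at once if a bystander was moved by more than 30 mm (distance of any of dish_stack, vial, pencil, scoop, reagent, flask, beaker, stapler from where it was at the start of the episode above 0.03 m).
It also fails if it takes over 72 s, if anything falls off the work surface, if the arm or the gripper's body presses on something with over 40 N, if the wrist force passes 120 N, or if a joint passes its speed limit or range.

ROBOT

A 6-joint arm with a two-finger parallel gripper is mounted at the origin on the work surface. World frame = base frame: x ahead of the robot, y to its left, z up, the work surface at z = 0. Lengths are in m, angles in rad, forces in N, time in s.
With the tool pointing down it reaches from about 0.275 to 0.875 m from the base axis. Payload 12.5 kg.
Tool frame: the origin (TCP) lies between the finger pads; the fingertips stand 19 mm ahead of it and the grasp point (between the pads) is the TCP; z points along the fingers, y is the direction in which the jaws open and shut (so a half turn about z gives the same grasp; the last joint's range is limited). The gripper opens to 85 mm and grips with 20 to 120 N. Pads are 22 mm wide; open, the fingers measure 114 mm over their backs; the gripper's body (76 mm by 85 mm) begins 54 mm behind the grasp point. The pads swing forward as they close: fully open they stand 13 mm farther back than shut.
Start: joints at [1.102, 0.351, 1.652, -0, 1.139, -0.085], TCP at [0.206, 0.51, 0.25] pointing down, gripper open.
Joint ranges: [-2.75, 2.75], [-0.79, 2.1], [0.01, 2.65], [-1.57, 4.71], [0.07, 3.14], [-2.87, 2.87]. Speed limits (rad/s): [2.22, 2.22, 2.79, 3.14, 3.14, 3.14].

INTERFACE

Orientations are given as a unit quaternion [x, y, z, w].
In Python, from cell import manip gives the robot as it stands. The module is installed in compiled form; this text tells all that it offers. Calls block until the motion is done:
- manip.goto(position, orientation): joint-space move of the TCP to a pose.
- manip.line_to(position, rate=0.15, attitude=None): straight line of the TCP; attitude=None keeps the orientation; rate is the mean speed in m/s.
- manip.movej(angles): joint-space move.
- manip.release() and manip.gripper_close(): open the fingers fully, or close them until they stop; the grip force is fixed at half the most.
- manip.wait(seconds).
- manip.inverse_kinematics(position, orientation): joint angles nearest the present ones, or None.
- manip.read_camera(name): name is "scene" or "side" or "wrist"; returns the picture (384x512x3 uint8, blue, green, red); there is no depth.
- manip.camera_info(name): a dict with "mtx" (3x3 intrinsics, pixels), "view" (4x4, takes a point from world to camera coordinates). Camera axes: x right, y up, looking along -z (the intrinsics and any distortion apply to the point x, -y, -z); pixel columns grow to the right and rows downward; lengths in m; the calibration is good to about 2 mm. The wrist camera is an equidistant fisheye: a pixel r from the principal point sees the ray r / f radians off the axis. A picture is of the moment at which its call begins: read the wrist's pose just before it. camera_info takes no time and is no camera call; for the wrist camera it gives the pose at the moment of the call.
A pose or a line that the arm cannot do raises manip.IKError and nothing moves.
- manip.hand_in(): hands the job in, once; it reports no verdict.
Trained networks look in the newest picture that a camera, given by its name, has taken for a name from the list of things; names that differ only in an ending like _2 or _b are one class to them, and where a whole thing is asked for, a point or a joint stands for the part that bears it (a point fixed in the world has none). Each returns a list of dicts, best first, with "conf" (0 to 1); they miss things now and then, are a little off and sometimes report something else, mostly with a low value. They report only what shows in the picture. A call takes as long as a camera call. They do not tell look-alikes from the thing itself.
- manip.boxes_of(camera, query): "at" ([x, y, z] in m, in world coordinates, good to about 4 mm: the middle of the surface that is visible of it).
- manip.outline_of(camera, query): "region" (384x512 bool, what is visible of it).
- manip.tip_of(camera, query): "at" ([x, y, z] in m, in world coordinates, good to about 4 mm: a listed point, or the origin of a listed thing).
Readings, each from a call of its own:
- manip.get_time_s(): time.
- manip.get_joint_positions(): joint angles.
- manip.get_joint_velocities(): joint speeds.
- manip.get_joint_torque(): joint torques, N m.
- manip.get_eef_pos(): TCP position.
- manip.get_tcp_rot(): TCP orientation.
- manip.get_wrist_force(): force on the tool from outside, world axes, zero at the start.
- manip.get_ft_torque(): the same for the moment, N m.
- manip.get_finger_gap(): opening from 0.0 (shut) to 1.0 (fully open).
Only numpy, scipy, OpenCV 4.12 (cv2) and the standard library are available. Lean on these libraries where they do the work, as an engineer would, in place of code of your own. Each camera call takes 0.05 s, during which the arm holds its last target.

## Working session

There is one attempt and no reset: what is moved stays moved. The work goes in short steps, each a Python script; the robot and the scene stay as the last script left them, time stands still between calls to the robot, and variables do not carry over. Pictures are saved under pics/ and viewed, and the job is handed in when it is done.

```bash
mkdir -p pics; python3 - <<'E'
from cell import manip as m
import cv2,numpy as np
print(m.get_time_s(), m.get_tcp_rot(), m.get_wrist_force())
for c in ("scene","side"):
    im=m.read_camera(c); cv2.imwrite(f"pics/{c}0.png",im)
    for q in ("stand_a","peg_a","lever_a_tip"):
        for d in m.tip_of(c,q): print(c,q,np.round(d["at"],3),round(d["conf"],2))
    i=m.camera_info(c)
    print(np.round(np.linalg.inv(i["view"])[:3,3],3),i["mtx"][0])
print(m.get_time_s())
E
```

```text
0.0 [ 1.90747245e-01  9.81639025e-01 -5.35381191e-04 -1.65398290e-04] [-0.67130914 -0.35438591 -0.44064164]
scene stand_a [0.313 0.262 0.001] 0.86
scene stand_a [ 0.509  0.019 -0.001] 0.79
scene stand_a [ 0.549 -0.23   0.002] 0.74
scene stand_a [0.551 0.291 0.008] 0.67
scene peg_a [0.597 0.297 0.076] 0.88
scene peg_a [0.355 0.248 0.078] 0.83
scene peg_a [ 0.554 -0.004  0.077] 0.78
scene peg_a [ 0.59  -0.22   0.079] 0.72
scene lever_a_tip [0.545 0.189 0.096] 0.51
[1.363 0.159 1.039] [424.03757397   0.         251.72679965]
side stand_a [ 0.546 -0.228 -0.004] 0.82
side stand_a [0.314 0.259 0.002] 0.82
side stand_a [0.553 0.291 0.004] 0.59
side peg_a [0.355 0.248 0.076] 0.95
side peg_a [0.601 0.296 0.073] 0.93
side peg_a [ 0.592 -0.217  0.08 ] 0.76
side peg_a [ 0.549 -0.006  0.077] 0.71
side lever_a_tip [ 0.592 -0.216  0.078] 0.62
side lever_a_tip [0.547 0.194 0.097] 0.54
side lever_a_tip [0.676 0.345 0.002] 0.35
[ 0.461 -0.795  0.654] [401.06572945   0.         252.43881491]
0.4
```

View pics/scene0.png

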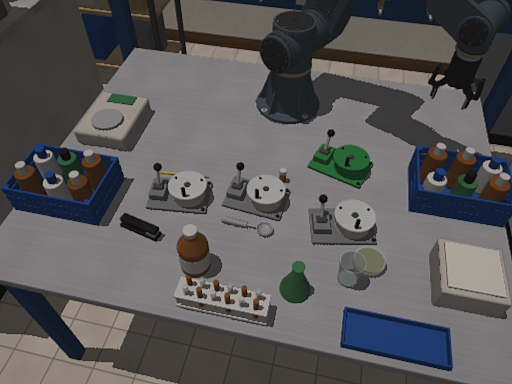

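View pics/side0.png

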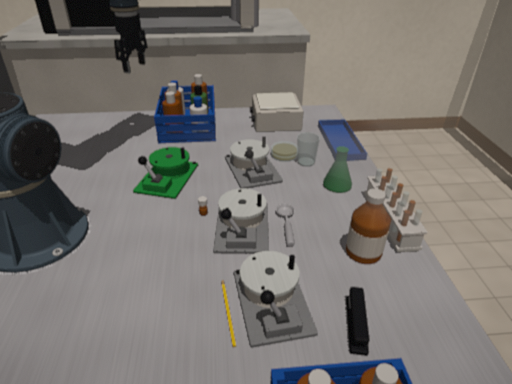

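```bash
cat > h.py <<'E'
import cv2,numpy as np
from cell import manip as m
def proj(c,P,info=None):
    i=info or m.camera_info(c); P=np.atleast_2d(P)
    q=(i["view"]@np.c_[P,np.ones(len(P))].T).T[:,:3]*[1,-1,-1]
    u=(i["mtx"]@q.T).T; return u[:,:2]/u[:,2:]
def unproj(c,uv,z):
    i=m.camera_info(c);V=np.linalg.inv(i["view"])
    r=np.linalg.inv(i["mtx"])@np.array([*uv,1.])*[1,-1,-1]
    d=V[:3,:3]@r;o=V[:3,3]; return o+d*(z-o[2])/d[2]
E
python3 - <<'E'
from h import *
print(m.camera_info("scene").keys())
for c in("scene","side"):
    im=cv2.imread(f"pics/{c}0.png"); 
    tiles=[]
    for p in([.549,-.23],[.509,.019],[.551,.291]):
        u,v=proj(c,[*p,.04])[0].astype(int); u=max(50,u);s=im[v-45:v+50,u-50:u+50] if c=="scene" else im[v-55:v+60,u-60:u+60]
        print(c,u,v)
        tiles.append(cv2.resize(s,(266,266),interpolation=cv2.INTER_CUBIC))
    cv2.imwrite(f"pics/{c}_crop.png",np.clip(np.hstack(tiles).astype(float)*1.5,0,255).astype(np.uint8))
E
```

```text
dict_keys(['mtx', 'view'])
scene 185 188
scene 266 192
scene 353 218
side 268 279
side 241 207
side 248 153
```

```bash
python3 -c "
import cv2,numpy as np
cv2.imwrite('pics/crops.png',np.vstack([cv2.imread('pics/scene_crop.png'),cv2.imread('pics/side_crop.png')]))"
```

```text
(no output)
```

View pics/crops.png

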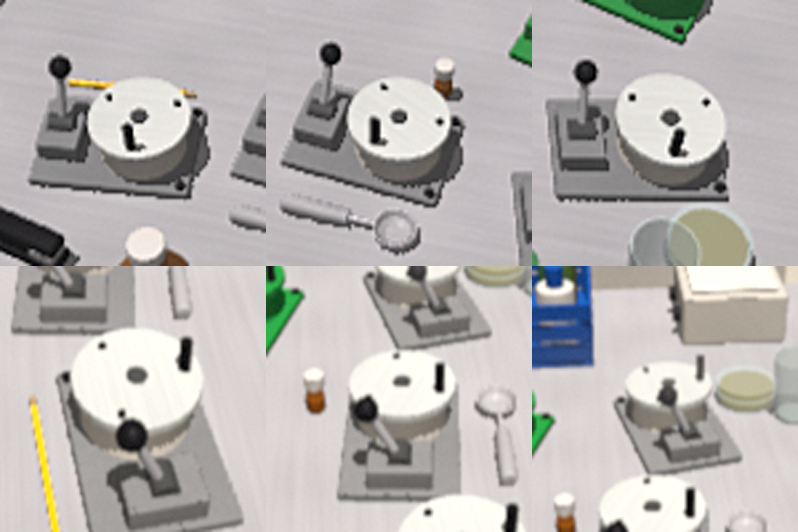

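```bash
python3 - <<'E'
from h import *
S=dict(scene=[(185,188),(266,192),(353,218)],side=[(268,279),(241,207),(248,153)])
ball=dict(scene=[(60,67),(64,53),(53,71)],side=[(131,169),(100,143),(136,130)])
hub=dict(scene=[(139,117),(133,117),(138,117)],side=[(136,109),(136,115),(135,118)])
res={}
for c in S:
  for k in range(3):
    u,v=S[c][k]; f=lambda a:(u-50+a[0]*100/266,v-45+a[1]*95/266) if c=="scene" else (u-60+a[0]*120/266,v-55+a[1]*115/266)
    h=unproj(c,f(hub[c][k]),.06)[:2]; b=unproj(c,f(ball[c][k]),.0954)[:2]; d=b-h
    yaw=np.arctan2(d[1],d[0])-np.arctan2(-95,-33.6)
    print(c,k,h.round(4),b.round(4),"dist",np.hypot(*d).round(4),"(.1008) yaw",np.degrees(yaw).round(1))
E
```

```text
scene 0 [ 0.5505 -0.2223] [ 0.5298 -0.3213] dist 0.1011 (.1008) yaw 7.7
scene 1 [0.5117 0.0185] [ 0.468  -0.0737] dist 0.1021 (.1008) yaw -5.9
scene 2 [0.5524 0.2922] [0.5415 0.1925] dist 0.1003 (.1008) yaw 13.2
side 0 [ 0.5497 -0.2264] [ 0.5325 -0.3222] dist 0.0974 (.1008) yaw 9.3
side 1 [0.5122 0.0154] [ 0.4692 -0.0759] dist 0.1009 (.1008) yaw -5.7
side 2 [0.5516 0.2863] [0.5449 0.1916] dist 0.0949 (.1008) yaw 15.4
```

```bash
cat >> h.py <<'E'
from scipy.spatial.transform import Rotation as R
ST=[dict(p=(.5505,-.2255),yaw=8.5,peg=(.591,-.2185)),dict(p=(.5115,.0175),yaw=-5.8,peg=(.5515,-.005)),dict(p=(.552,.290),yaw=14.3,peg=(.599,.2965))]
def quat(psi): # y axis yaw psi (deg), z down
    a=np.radians(psi); y=np.array([np.cos(a),np.sin(a),0]); z=np.array([0,0,-1.])
    return R.from_matrix(np.c_[np.cross(y,z),y,z]).as_quat()
def peg0(k):
    s=ST[k];return np.degrees(np.arctan2(s["peg"][1]-s["p"][1],s["peg"][0]-s["p"][0]))
def plan(k,back=50,turn=197):
    s=ST[k];f0=peg0(k)-back; f1=peg0(k)+turn-24
    fs=np.linspace(f0,f1,int(np.ceil((f1-f0)/13))+1)
    j1=np.degrees(np.arctan2(s["p"][1],s["p"][0])); best=min((90*i for i in range(-4,5)),key=lambda o:abs((f0+f1)/2+o-j1))
    P=[np.array([s["p"][0]+.045*np.cos(np.radians(f)),s["p"][1]+.045*np.sin(np.radians(f)),.087]) for f in fs]
    return fs,P,[quat(f+best) for f in fs],best
def push(k,rate=.04,**kw):
    fs,P,Q,b=plan(k,**kw); print("peg0",peg0(k),"off",b)
    m.goto(P[0]+[0,0,.13],Q[0]); m.line_to(P[0],rate=.12); m.wait(.2)
    f0=np.mean([m.get_wrist_force() for _ in range(5)],0); print("base",f0.round(2),m.get_joint_positions()[5])
    for f,p,q in list(zip(fs,P,Q))[1:]:
        m.line_to(p,rate=rate,attitude=q); F=np.array(m.get_wrist_force())-f0
        a=np.radians(f); T=np.array([-np.sin(a),np.cos(a),0]);Rr=np.array([np.cos(a),np.sin(a),0])
        print(f"{f:.0f} tan {F@T:.1f} rad {F@Rr:.1f} z {F[2]:.1f} t {m.get_time_s():.1f}")
E
python3 - <<'E'
from h import *
for k in range(3):
    fs,P,Q,b=plan(k); print(k,b,[np.round(m.inverse_kinematics(p,q)[5],2) for p,q in zip(P,Q)])
E
```

```text
0 -90 [np.float64(1.79), np.float64(1.59), np.float64(1.39), np.float64(1.19), np.float64(0.98), np.float64(0.78), np.float64(0.57), np.float64(0.36), np.float64(0.15), np.float64(-0.07), np.float64(-0.28), np.float64(-0.51), np.float64(-0.73), np.float64(-0.96), np.float64(-1.19), np.float64(-1.43), np.float64(-1.66), np.float64(-1.89), np.float64(-2.13)]
1 0 [np.float64(1.24), np.float64(1.04), np.float64(0.83), np.float64(0.63), np.float64(0.43), np.float64(0.23), np.float64(0.03), np.float64(-0.17), np.float64(-0.37), np.float64(-0.57), np.float64(-0.77), np.float64(-0.98), np.float64(-1.18), np.float64(-1.4), np.float64(-1.61), np.float64(-1.83), np.float64(-2.05), np.float64(-2.28), np.float64(-2.51)]
2 0 [np.float64(1.08), np.float64(0.87), np.float64(0.67), np.float64(0.46), np.float64(0.26), np.float64(0.06), np.float64(-0.14), np.float64(-0.34), np.float64(-0.55), np.float64(-0.75), np.float64(-0.96), np.float64(-1.17), np.float64(-1.38), np.float64(-1.59), np.float64(-1.81), np.float64(-2.03), np.float64(-2.26), np.float64(-2.49), np.float64(-2.72)]
```

```bash
python3 - <<'E'
from h import *
m.gripper_close(); push(2)
m.line_to(np.array(m.get_eef_pos())+[0,0,.09],rate=.15)
for c in("scene","side"):
    cv2.imwrite(f"pics/{c}_2.png",m.read_camera(c))
    for d in m.tip_of(c,"peg_a"): print(c,np.round(d["at"],3),d["conf"])
print(m.get_time_s())
E
```

```text
peg0 7.873938131725646 off 0
base [-0.11 -0.86 -0.28] 1.0802802266740932
-30 tan -0.3 rad -0.5 z 0.4 t 4.7
-17 tan 0.9 rad -0.0 z 0.2 t 5.0
-5 tan 0.3 rad 0.7 z 0.2 t 5.4
7 tan 1.4 rad 0.0 z 0.1 t 5.8
20 tan 0.6 rad 0.4 z -1.1 t 6.2
32 tan 0.6 rad 0.9 z -0.3 t 6.6
45 tan 1.2 rad 0.4 z 0.2 t 7.0
57 tan 0.3 rad 0.5 z -0.0 t 7.4
69 tan 0.3 rad 2.1 z 0.6 t 7.8
82 tan 1.1 rad 1.8 z -0.8 t 8.2
94 tan -0.6 rad 0.6 z -0.1 t 8.6
107 tan -0.2 rad 0.4 z 0.3 t 9.0
119 tan -0.2 rad 0.9 z 0.4 t 9.4
131 tan -0.3 rad 1.4 z 0.7 t 9.8
144 tan -0.0 rad 0.4 z -0.2 t 10.1
156 tan -1.4 rad 0.6 z -0.0 t 10.5
168 tan -0.8 rad -0.9 z 0.7 t 10.9
181 tan 0.1 rad -0.3 z 0.7 t 11.3
scene [0.573 0.252 0.076] 0.96
scene [ 0.55  -0.005  0.078] 0.89
scene [ 0.591 -0.217  0.078] 0.8
scene [0.674 0.349 0.001] 0.74
scene [0.353 0.252 0.08 ] 0.7
side [0.574 0.246 0.075] 0.95
side [ 0.552 -0.004  0.073] 0.83
side [0.354 0.247 0.073] 0.7
side [0.732 0.294 0.   ] 0.67
side [ 0.592 -0.218  0.08 ] 0.64
12.2667
```

```bash
python3 - <<'E'
from h import *
m.line_to(np.array(m.get_eef_pos())+[0,0,.05],rate=.15)
push(1)
m.line_to(np.array(m.get_eef_pos())+[0,0,.13],rate=.15)
for c in("scene","side"):
    cv2.imwrite(f"pics/{c}_1.png",m.read_camera(c))
    for d in m.tip_of(c,"peg_a"): print(c,np.round(d["at"],3),d["conf"])
print(m.get_time_s())
push(0)
m.line_to(np.array(m.get_eef_pos())+[0,0,.13],rate=.15)
for c in("scene","side"):
    cv2.imwrite(f"pics/{c}_3.png",m.read_camera(c))
    for d in m.tip_of(c,"peg_a"): print(c,np.round(d["at"],3),d["conf"])
print(m.get_time_s())
E
```

```text
peg0 -29.357753542791254 off 0
base [ 0.22 -0.33 -0.39] 1.2441975910012515
-67 tan 0.0 rad -0.1 z -0.0 t 17.9
-55 tan -0.2 rad -0.4 z 0.8 t 18.3
-42 tan -0.1 rad -0.9 z 0.7 t 18.6
-30 tan 0.4 rad 0.2 z 0.3 t 19.0
-17 tan 0.9 rad 1.3 z 0.7 t 19.4
-5 tan 0.7 rad -0.3 z 1.7 t 19.8
7 tan 0.5 rad -0.5 z 0.8 t 20.2
20 tan -0.3 rad 0.3 z 0.0 t 20.6
32 tan 0.2 rad -0.1 z 0.4 t 21.0
45 tan -0.2 rad -0.7 z 1.0 t 21.4
57 tan 1.0 rad 0.0 z 1.4 t 21.8
69 tan 0.5 rad -0.7 z 1.0 t 22.2
82 tan 0.3 rad -0.1 z 0.1 t 22.6
94 tan -0.6 rad 1.1 z 0.2 t 23.0
106 tan 0.4 rad 0.2 z 0.4 t 23.4
119 tan 0.3 rad -0.8 z 1.5 t 23.7
131 tan 0.3 rad 0.0 z 0.8 t 24.1
144 tan 0.1 rad -0.1 z 0.1 t 24.5
scene [0.352 0.249 0.076] 0.91
scene [0.47  0.01  0.078] 0.85
scene [0.571 0.251 0.077] 0.61
side [ 0.591 -0.219  0.077] 0.88
side [0.464 0.006 0.074] 0.75
side [0.352 0.248 0.072] 0.75
side [0.577 0.25  0.071] 0.57
25.7417
peg0 9.806092759897105 off -90
base [ 0.14  0.38 -0.69] 1.7888628155943438
-28 tan -1.3 rad -1.3 z 0.3 t 31.1
-15 tan -0.3 rad -0.2 z 0.9 t 31.5
-3 tan -0.2 rad -0.6 z 1.0 t 31.9
9 tan -0.2 rad -0.4 z 1.0 t 32.3
22 tan 0.5 rad -0.5 z 0.5 t 32.7
34 tan -0.4 rad -0.3 z 1.1 t 33.1
47 tan 1.2 rad 0.1 z 1.3 t 33.5
59 tan 0.3 rad -0.9 z 1.7 t 33.9
71 tan 0.6 rad -0.5 z 0.4 t 34.3
84 tan 0.2 rad 0.7 z 0.9 t 34.7
96 tan -0.4 rad -0.9 z -0.1 t 35.1
108 tan -0.7 rad 0.0 z 0.4 t 35.5
121 tan -0.0 rad 0.4 z 0.7 t 35.8
133 tan 1.2 rad 0.6 z 0.1 t 36.2
146 tan 0.3 rad -0.1 z -0.0 t 36.6
158 tan 0.3 rad 0.9 z -0.5 t 37.0
170 tan 0.0 rad 0.4 z 1.3 t 37.4
183 tan 0.1 rad -1.0 z 1.0 t 37.8
scene [0.354 0.25  0.078] 0.94
scene [0.47  0.01  0.079] 0.87
scene [0.573 0.251 0.077] 0.86
scene [ 0.507 -0.248  0.078] 0.69
scene [ 0.55  -0.23   0.002] 0.19
side [ 0.507 -0.244  0.078] 0.84
side [0.354 0.248 0.074] 0.77
side [0.464 0.007 0.073] 0.59
39.0167
```

View pics/scene_3.png

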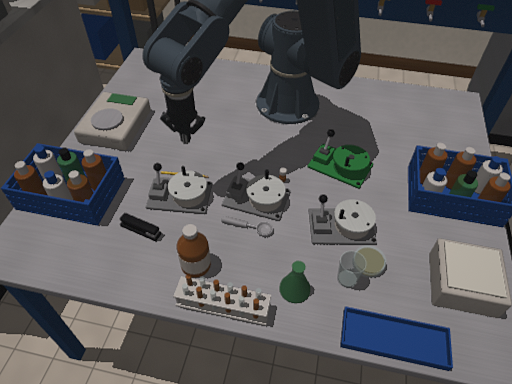

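View pics/side_3.png

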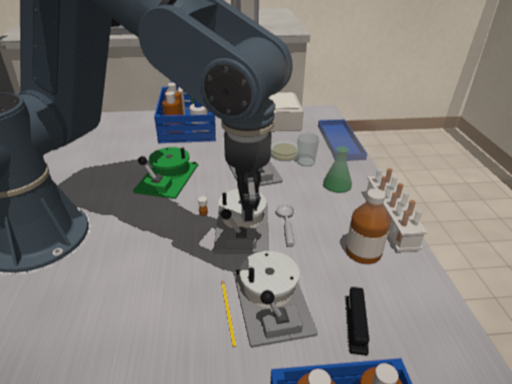

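```bash
cat >> h.py <<'E'
def nudge(k,a0,a1,off,rate=.06,hop=True):
    s=ST[k]; pt=lambda f:np.array([s["p"][0]+.045*np.cos(np.radians(f)),s["p"][1]+.045*np.sin(np.radians(f)),.087])
    q=quat((a0+a1)/2+off)
    m.goto(pt(a0)+[0,0,.08],q); m.line_to(pt(a0),rate=.15)
    f0=np.mean([m.get_wrist_force() for _ in range(3)],0)
    m.line_to(pt(a1),rate=rate); F=np.array(m.get_wrist_force())-f0; print("F",F.round(1))
    m.line_to(pt(a1)+[0,0,.08],rate=.2)
    for c in("scene","side"):
        cv2.imwrite(f"pics/{c}_n{k}.png",m.read_camera(c))
        for d in m.tip_of(c,"peg_a"):
            v=np.array(d["at"][:2])-s["p"]
            if np.hypot(*v)<.07: print(c,np.round(d["at"],3),"ang",np.degrees(np.arctan2(v[1],v[0]))%360)
    print(m.get_time_s(), m.get_joint_positions()[5])
E
python3 - <<'E'
from h import *
nudge(0,175,207,-90)
E
```

```text
F [ 0.1 -0.  -0.7]
scene [ 0.524 -0.261  0.076] ang 233.44036527550665
side [ 0.523 -0.26   0.078] ang 231.44160009933506
41.3333 -2.2939386815413485
```

```bash
python3 - <<'E'
from h import *
nudge(1,152,184,-90)
E
```

```text
F [ 0.7  1.4 -0.2]
scene [0.552 0.034 0.078] ang 22.259959009596606
side [0.544 0.043 0.076] ang 38.50806042252934
44.4417 -1.4303207801508333
```

```bash
python3 - <<'E'
from h import *
s=ST[0]; a=np.radians(s["yaw"]); c,n=np.cos(a),np.sin(a)
W=lambda x,z:np.array([s["p"][0]+c*x*1e-3-n*-.095, s["p"][1]+n*x*1e-3+c*-.095, z])
q=quat(s["yaw"]); ex=np.array([c,n,0])
m.goto(W(-81,.19),q); m.line_to(W(-81,.105),rate=.12)
f0=np.mean([m.get_wrist_force() for _ in range(5)],0)
for x,r in((-55,.06),(-30,.05),(-10,.05),(1,.04)):
    m.line_to(W(x,.105),rate=r); print(x,((np.array(m.get_wrist_force())-f0)@ex).round(1))
for x in (3,5,7,9,11):
    m.line_to(W(x,.105),rate=.02); F=np.mean([(np.array(m.get_wrist_force())-f0)@ex for _ in range(3)]); print(x,F.round(1))
    if F<-3: break
print(m.get_time_s())
m.line_to(W(x-8,.105),rate=.06)
m.line_to(W(x-8,.23),rate=.2)
for cam in("scene","side"):
    im=m.read_camera(cam);cv2.imwrite(f"pics/{cam}_L.png",im)
    u,v=proj(cam,[*s["p"],.05])[0].astype(int); cv2.imwrite(f"pics/{cam}_Lc.png",cv2.resize(im[v-70:v+70,u-80:u+80],None,fx=2.5,fy=2.5))
print(m.get_time_s())
E
python3 -c "
import cv2,numpy as np
cv2.imwrite('pics/Lc.png',np.hstack([cv2.imread('pics/scene_Lc.png'),cv2.imread('pics/side_Lc.png')]))"
```

```text
-55 0.9
-30 -1.3
-10 -1.0
1 -0.1
3 -4.2
49.0667
50.225
```

View pics/Lc.png

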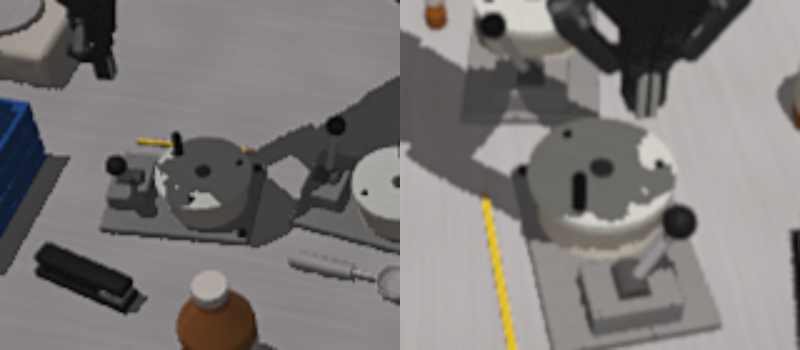

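The lever ball on the right-hand stand has moved to its +x side: scene crop (116,165), side crop (680,222). I'll measure its angle and check the other two levers and the bystanders.

```bash
python3 - <<'E'
from h import *
s=ST[0]; a=np.radians(s["yaw"])
for cam,uv in(("scene",(116,165)),("side",(280,222))):
    u,v=proj(cam,[*s["p"],.05])[0].astype(int); px=(u-80+uv[0]/2.5,v-70+uv[1]/2.5)
    b=unproj(cam,px,.0954)[:2]-s["p"]; x=np.cos(a)*b[0]+np.sin(a)*b[1]; y=-np.sin(a)*b[0]+np.cos(a)*b[1]
    print(cam,np.round([x,y],4),"theta",.5+np.arcsin(np.clip(x/.07,-1,1)))
i0=cv2.imread("pics/scene0.png");i1=cv2.imread("pics/scene_L.png")
cv2.imwrite("pics/cmp.png",np.vstack([i0[110:310,:],i1[110:310,:]]))
E
```

```text
scene [ 0.0287 -0.0935] theta 0.9226258895360255
side [ 0.0296 -0.0979] theta 0.9371474316498127
```

View pics/cmp.png

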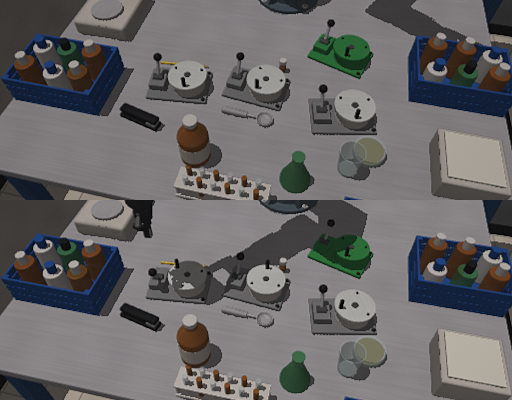

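```bash
python3 - <<'E'
from cell import manip as m
m.hand_in(); print(m.get_time_s())
E
```

```text
the job is handed in; nothing more can be done
the job is handed in; nothing more can be done
```

I pushed all three grey platters round by their pegs and threw the lever on the only one that binds, at (0.55, -0.23). I then handed the job in at about 50 s of the 72 s. I left the green look-alike at (0.31, 0.26) alone.

| Stand (world x, y) | Turned from start | What it did | Verdict | Lever |
|---|---|---|---|---|
| (0.55, 0.29) | about 290° | coasted about 90° past where the tool stopped | free | left in service |
| (0.51, 0.02) | about 220° | coasted about 26°; a second nudge sent it about 190° or more, still turning when pictured | free | left in service |
| (0.55, -0.23) | about 195°, then 27° more | stopped in contact with the tool both times (22° and 25° ahead of it) | binding | thrown over |

**Lever:** the ball's position after the throw gave 0.92 rad in the scene camera and 0.94 rad in the side camera, above the 0.8 rad needed. The tool met about 4 N at the end of the push, which fits the lever reaching its stop.

**Everything else:** in the last scene picture the other two levers and the bystanders looked unmoved by eye. The arm was raised clear of the bench.

**What did not agree:**
- **Drag by force:** the wrist-force readings, taken after each step, showed only about 1 to 2 N of noise on every stand, so they did not reveal the drag. The verdicts rest on whether the platters coasted.
- **Push force:** I only read it after each step, so peak values during the pushes were not recorded. The largest I saw was about 4 N.

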